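# Refit the water bath's temperature knob and set it

## Robot

A 6-joint arm with a two-finger parallel gripper is mounted at the origin on the work surface. World frame = base frame: x ahead of the robot, y to its left, z up, the work surface at z = 0. Lengths are in mm, angles in degrees, forces in N, time in s.
With the tool pointing down it reaches from about 300 to 850 mm from the base axis. Payload 4.2 kg.
Tool frame: the origin (TCP) lies midway between the tips of the shut fingers; the grasp point (between the pads) lies env.hold_point_z behind it (env.hold_point_z is the distance from the TCP to the grasp point, in mm); z points along the fingers, y is the line along which they close (so a half turn about z gives the same grasp; the last joint's range is limited). The gripper opens to 91 mm and grips with 3 to 60 N. Pads are 32 mm wide; open, the fingers measure 118 mm over their backs; the gripper's body (76 mm by 178 mm) begins 60 mm behind the grasp point.
Start: joints at [-77.349, 18.312, 89.639, -0, 72.044, -1.146], TCP at [137.129, -558.429, 177.276] pointing down, gripper open.
Joint ranges: [-177.97, 177.97], [-48.28, 115.42], [12.27, 149.76], [-77.06, 257.06], [2.81, 150.46], [-146.56, 146.56]. Speed limits (degrees/s): [147.25, 147.25, 180, 180, 180, 180].

## Interface

Orientations are given as [roll, pitch, yaw] about the fixed x, y, z axes, in that order (R = Rz(yaw) Ry(pitch) Rx(roll)).
In Python, from workcell import env, viewer, spotter gives the robot as it stands.
- The arm moves only by the tool apply_moves, never from a script. Its arguments are lists of equal length, an entry for each row: "delta_pos": the shift along the world's x, y, z normalised to -1 to 1, where 1 is 120 mm, a list of three; "rot": the turn, a rotation vector about the world's x, y, z normalised to -1 to 1, where 1 is 1.5 rad, a list of three; "hand": the opening, from 0 (shut) to 1 (fully open). A call has 1 to 10 rows; each row is the pose to reach, as a shift and turn from the pose commanded when the call began; what a row does not reach only later rows make up. A row lasts 1/12 s, in which the tool goes at most 41.7 mm and 7.16 degrees, less where a joint would pass 70% of its speed; a pose out of reach is approached as far as the arm can. A call with a number of a shift or a turn outside -1 to 1 is refused whole. A call with a gripper value outside its range is refused whole. The fingers move at their own pace and stop on an object; "newtons" is the grip in N (left out, the last holds). Time passes only in rows, so rows that repeat a pose let the fingers close. It gives the time, the measured TCP pose, the force, the opening and the grip force at its end, in the units of the state.
- env.state(): the state, without advancing time (a new reading comes with each control period).
- viewer.grab_frame(name): name is "side" or "top"; returns a dict with "pixels" (400x640x3 uint8, red, green, blue), "camera_matrix" (3x3 intrinsics, pixels), "R" (3x3) and "t" (3): a world point X has camera coordinates R X + t. Camera axes: x right, y down, z forward; pixel columns grow to the right and rows downward; lengths in mm; the calibration is good to about 2 mm. A picture is of the moment at which its call begins. There is no depth.
- env.job_done(): hands the job in; it is judged then, once.
Trained networks look in a picture, given as the dict that the camera call returned (one of the last four; its "shot" number tells which), for a name from the list of things; names that differ only in an ending like _2 or _b are one class to them, and where a whole thing is asked for, a point or a joint stands for the part that bears it (a point fixed in the world has none). Each returns a list of dicts, best first, with "score" (0 to 1); they miss things now and then, are a little off and sometimes report something else, mostly with a low value. They report only what shows in the picture. A call takes as long as a camera call. They do not tell look-alikes from the thing itself.
- spotter.trace(picture, query): "mask" (400x640 bool, what is visible of it) and "box" ([centre column, centre row, width, height] in pixels, round what is visible of it).
- spotter.landmark_of(picture, query): "position" ([column, row] in pixels: a listed point, or the origin of a listed thing).
The state is a dict: "time_s": time; "qpos": joint angles; "qvel": joint speeds; "effort": joint torques, N m; "ee_pos": TCP position; "ee_rot": TCP orientation; "force": force on the tool from outside, world axes, zero at the start; "torque": the same for the moment, N m; "gripper_width": finger opening in mm; "gripper_force": force on a finger pad.
Only numpy, scipy, OpenCV 4.12 (cv2) and the standard library are available. Lean on these libraries where they do the work, as an engineer would, in place of code of your own. Each camera call takes 0.05 s, during which the arm holds its last target. There are 200 camera calls.

## Task

The water bath has been drained and wiped down, and its blue temperature knob was pulled off for cleaning. Put the knob back on the brass D-spindle of the sloping console: feel for the flat rather than forcing it, push until it snaps fully home, then turn it so that its white pointer stands at the red mark on the console, and let go. Leave everything else on the bench where it is.

Things in the scene. Friction and masses are not known exactly. Their poses are not given: they have to be found in the camera images.
- knob: Blue knob, 70 to 140 g, loose, standing skirt-down on the bench. Origin: centre of its underside; z up its axis, x towards the pointer. Skirt 70 mm across, 0 to 12 mm high; on it a bar grip with parallel sides, 64 mm long (x), 24 mm wide (y), 12 to 45 mm high. White pointer line on the bar's top and +x end.
- knob_bore (a point): Centre of the mouth of the knob's bore, at the knob's origin, with the knob's axes. The bore opens downwards, 28 mm deep, D-shaped: round part 17.8 mm across, flat 2.4 mm from the axis on the knob's left (+y) side. So the knob goes on only while its +y side faces the way the spindle's flat faces, within about 7 degrees.
- knob_pointer (a point): Foot of the white pointer: 32 mm from the knob's axis towards +x of the knob, 12 mm above its underside.
- bath: Fixed water bath, white, 300 mm deep (x), 340 wide (y), 160 high, empty steel tank in its far part; the near 100 mm is a grey console sloping down towards the robot, 158 to 122 mm high. Origin: centre of the underside; x points away from the robot. Read-out, switch and lamps (8 mm high) 90 to 170 mm right (-y) of the spindle.
- dial: The console face, sloped 20 degrees. Origin: where the spindle's axis leaves the face, 140 mm above the bench; z = spindle's axis, square out of the face (up, leaning 20 degrees towards the robot's side of the bath), x straight up the slope, y left. Knob home: skirt flat on this face, knob's origin at this origin.
- spindle_tip (a point): Centre of the free end of the brass D-spindle, with the dial's axes (not turning with it). Spindle 16 mm in diameter, 26 mm long, round edge of the tip bevelled 1.5 mm, flat 1.5 mm from its axis. At the start it fits a knob whose pointer is 14 to 86 degrees anticlockwise of the red mark (from the dial's +x towards +y): not measured, see it or feel for it.
- spindle_ball (a point): Sprung ball in the spindle's round back, 9 mm above the face (this point is on the axis). The knob drops freely until its underside is about 12 mm off the face; then push with 10 N, or up to 20 N if askew, over the ball and it snaps home. The spindle turns 130 degrees either side of the mark, with 0.03 N m of friction: light rubbing does not turn it.
- red_mark (a point): Middle of the red triangle on the console face, 45 mm from the spindle's axis straight up the slope (dial's +x), with the dial's axes; black ticks all round.
- amber_bottle: Amber reagent bottle, bystander, 80 mm across, 170 mm high; origin at the centre of its underside.
- white_jar: White jar, bystander, 80 mm across, 120 mm high; origin at the centre of its underside.
- wash_bottle: Wash bottle with a bent spout, bystander, 68 mm across, 200 mm high; origin at the centre of its underside.
- tube_rack: White rack with capped tubes, bystander, 75 (x) by 200 (y) by 73 mm high; origin at the centre of its underside.
- pipette: Dark blue pipette lying down, bystander, 250 mm long (x), 27 mm high; origin under about its middle.
- beaker: Glass beaker, bystander, 72 mm across, 90 mm high; origin at the centre of its underside.
- brush: Yellow cleaning brush lying down, bystander, 200 mm long (x), 20 mm high; origin under its middle.
There are look-alikes about, which are no part of the job. What is meant by the pipette is not turquoise, and is the larger of those in its own colour.

How it is judged (in metres and radians):
On the way:
1. the knob is pushed on until it has snapped fully home on the spindle (z of knob in the frame of dial below 0.0025 m and distance between knob and dial below 0.004 m and angle between the z axis of knob and the z axis of dial, either way round below 0.08 rad), for 0.2 s.
At the end, for the whole second after the job is handed in: The knob is snapped home on the spindle (underside within 2.5 mm of the console face, centred within 4 mm, square to it within 0.08 rad), its pointer's foot is within 4.5 mm (8 degrees) of the line through the red mark, it is at rest and let go (all of step 1 and x of knob_pointer in the frame of dial above 0.02 m and y of knob_pointer in the frame of dial between -0.0045 and 0.0045 m and linear speed of knob below 0.01 m/s and contact force between the fingers and knob below 0.1 N); the robot touches nothing.
It fails at once if the knob is forced: pressed on the bath or its spindle with more than 65 N of contact force in all (contact force between knob and bath above 65 N).
It fails at once if a bystander is shoved more than 30 mm or knocked over (distance of any of amber_bottle, white_jar, wash_bottle, tube_rack, pipette, beaker, brush from where it was at the start of the episode above 0.03 m or angle between any of amber_bottle, white_jar, wash_bottle, beaker's own z axis and vertical above 0.5 rad).
It also fails if it takes over 72 s, if anything falls off the work surface, if the arm or the gripper's body presses on something with over 40 N, if the wrist force passes 120 N, or if a joint passes its speed limit or range.

## Working session

There is one attempt and no reset: what is moved stays moved. The work goes in short steps, Python scripts to look and compute and a tool call to move; the robot and the scene stay as the last step left them, time stands still between calls to the robot, and variables do not carry over. Pictures are saved under pics/ and viewed, at most 10 in all, crops included, and the job is handed in when it is done.

Besides the shell and the picture viewer there is one more tool, called after "Call:" in YAML: its name, and indented under it one key for each argument. apply_moves: Moves the arm, as the interface text tells. Its arguments: {"type":"object","properties":{"delta_pos":{"type":"array"},"rot":{"type":"array"},"hand":{"type":"array"},"newtons":{"type":"number"}},"required":["delta_pos","rot","hand"]}

```bash
mkdir -p pics
cat > h.py <<'E'
import numpy as np, cv2
from scipy.spatial.transform import Rotation as Ro
from workcell import env, viewer, spotter
def ray(f,p):
    K,R,t=[np.array(f[k],float) for k in("camera_matrix","R","t")]
    d=R.T@np.linalg.inv(K)@np.array([p[0],p[1],1.]); return -R.T@t, d/np.linalg.norm(d)
def atz(f,p,z):
    o,d=ray(f,p); return o+d*(z-o[2])/d[2]
def tri(a,pa,b,pb):
    A=np.zeros((3,3));v=np.zeros(3)
    for f,p in((a,pa),(b,pb)):
        o,d=ray(f,p);M=np.eye(3)-np.outer(d,d);A+=M;v+=M@o
    X=np.linalg.solve(A,v); return X
def proj(f,X):
    K,R,t=[np.array(f[k],float) for k in("camera_matrix","R","t")]
    c=K@(R@np.array(X,float)+t); return c[:2]/c[2]
def save(f,n,crop=None,s=1):
    im=np.ascontiguousarray(f["pixels"][...,::-1])
    if crop: im=im[crop[1]:crop[3],crop[0]:crop[2]]
    cv2.imwrite("pics/"+n,cv2.resize(im,None,fx=s,fy=s,interpolation=cv2.INTER_CUBIC))
E
python3 - <<'E'
from h import *
np.set_printoptions(precision=1,suppress=True)
s=viewer.grab_frame("side");t=viewer.grab_frame("top")
im=np.vstack([s["pixels"],t["pixels"]])[...,::-1]
save(s,"s0.png");save(t,"t0.png")
print(env.hold_point_z,env.state())
for q in "knob knob_pointer knob_bore bath dial spindle_tip spindle_ball red_mark".split():
    for n,f in(("s",s),("t",t)):
        print(q,n,[(np.round(r["position"],1),round(r["score"],2)) for r in spotter.landmark_of(f,q)[:3]])
for f in(s,t): print(-f["R"].T@f["t"])
E
```

```text
18.8 {'time_s': 0.1, 'qpos': array([-77.3,  18.3,  89.7,  -0. ,  72. ,  -1.1]), 'qvel': array([ 0.1, -0.1, -0.1, -0. , -0. , -0.1]), 'effort': array([  0. , -41.3, -23.3,   0.1,   0. ,  -0. ]), 'ee_pos': array([ 137. , -557.9,  176.5]), 'ee_rot': array([-179.9,   -0. ,   13.8]), 'force': array([-1.1, -0.1, -0.3]), 'torque': array([-0. , -0.1,  0. ]), 'gripper_force': 0.0, 'gripper_width': 91.06501928023269}
knob s [(array([291.8, 243. ]), 0.79)]
knob t [(array([279.3, 226. ]), 0.81)]
knob_pointer s [(array([288. , 235.9]), 0.79), (array([380.5, 173.3]), 0.71)]
knob_pointer t [(array([276. , 219.7]), 0.64)]
knob_bore s [(array([293.1, 243.9]), 0.81)]
knob_bore t [(array([279.2, 234.7]), 0.69), (array([284.6, 146.2]), 0.48)]
bath s []
bath t [(array([420.1, 186.1]), 0.72), (array([245.2, 171.9]), 0.72)]
dial s [(array([383.9, 175.2]), 0.84)]
dial t [(array([415.4, 207.7]), 0.67)]
spindle_tip s [(array([383.5, 171.9]), 0.89)]
spindle_tip t [(array([419.1, 210.4]), 0.63)]
spindle_ball s [(array([380.5, 176.8]), 0.61)]
spindle_ball t [(array([417.9, 209.3]), 0.79)]
red_mark s [(array([374.5, 170.4]), 0.75)]
red_mark t [(array([414.5, 192.1]), 0.57)]
[-779.1  902.5 1233.8]
[ 242.1  161.7 1459.1]
```

View pics/s0.png

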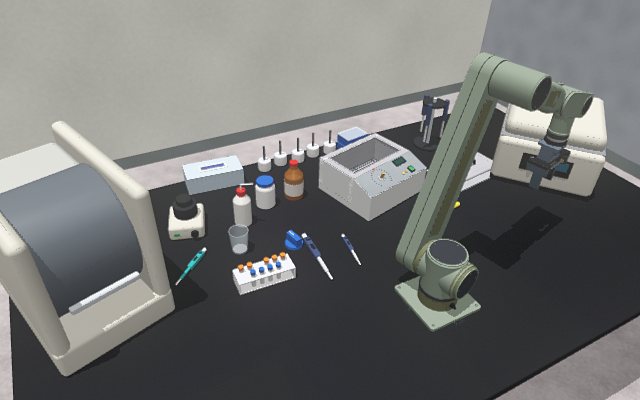

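View pics/t0.png

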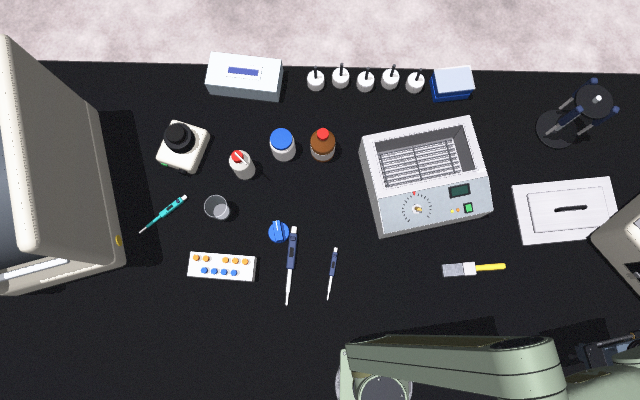

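The side view shows the knob at (293,240) and the spindle at (383,174). The top view shows the knob at (279,231), close to the big pipette at (291,250), and the spindle at (418,209). I'll zoom in on both.

Run:
```python
from h import *
np.set_printoptions(precision=1,suppress=True)
s=viewer.grab_frame("side");t=viewer.grab_frame("top")
def c(f,x,y): 
    return cv2.resize(f["pixels"][y-25:y+25,x-33:x+33,::-1],(396,300),interpolation=cv2.INTER_CUBIC)
cv2.imwrite("pics/c1.png",np.vstack([np.hstack([c(t,279,231),c(t,418,209)]),np.hstack([c(s,293,240),c(s,383,174)])]))
for q in "knob knob_pointer dial spindle_tip red_mark".split():
    a=spotter.landmark_of(s,q);b=spotter.landmark_of(t,q)
    if a and b: print(q,a[0]["position"],b[0]["position"],tri(s,a[0]["position"],t,b[0]["position"]))
for f,n in((s,'s'),(t,'t')):
    m=spotter.trace(f,"knob")[0]; print(n,m["box"],m["score"])
    im=f["pixels"].astype(int); x,y=(293,240) if n=='s' else (279,231)
    for nm,mm in(("blue",(im[...,2]>im[...,0]+50)),("white",im.min(2)>150)):
        M=np.zeros_like(mm);M[y-16:y+16,x-14:x+14]=1;M&=mm
        v,u=np.nonzero(M);print(nm,len(u),u.mean(),v.mean(),u.min(),u.max(),v.min(),v.max(),list(zip(u,v))[:30] if nm=="white" else "")
for p in ((279,231),(275,219)): print(atz(t,p,0),atz(t,p,45))
```

```text
knob [294.8, 244.3] [280.7, 231.4] [462.6 297.9  -9. ]
knob_pointer [289.7, 232.1] [276.8, 221.1] [488.3 307.1  35.5]
dial [384.9, 180.9] [414.4, 211.0] [ 507.8 -117.4  128.4]
spindle_tip [381.5, 174.1] [420.2, 208.4] [ 518.  -119.6  153.4]
red_mark [374.4, 169.3] [412.3, 194.4] [ 554.2 -101.1  160.8]
s [293.7, 239.7, 18.6, 14.3] 0.62
blue 280 293.13928571428573 240.63571428571427 285 306 230 249 
white 33 297.3939393939394 238.6060606060606 285 306 231 255 [(np.int64(289), np.int64(231)), (np.int64(290), np.int64(231)), (np.int64(290), np.int64(232)), (np.int64(291), np.int64(233)), (np.int64(292), np.int64(233)), (np.int64(303), np.int64(233)), (np.int64(304), np.int64(233)), (np.int64(305), np.int64(233)), (np.int64(292), np.int64(234)), (np.int64(293), np.int64(234)), (np.int64(302), np.int64(234)), (np.int64(303), np.int64(234)), (np.int64(304), np.int64(234)), (np.int64(305), np.int64(234)), (np.int64(302), np.int64(235)), (np.int64(303), np.int64(235)), (np.int64(304), np.int64(235)), (np.int64(305), np.int64(235)), (np.int64(306), np.int64(235)), (np.int64(302), np.int64(236)
[... 725 characters left out ...]
int64(225)), (np.int64(276), np.int64(226)), (np.int64(277), np.int64(226)), (np.int64(292), np.int64(226)), (np.int64(276), np.int64(227)), (np.int64(277), np.int64(227)), (np.int64(292), np.int64(227)), (np.int64(277), np.int64(228)), (np.int64(291), np.int64(228)), (np.int64(292), np.int64(228)), (np.int64(277), np.int64(229)), (np.int64(291), np.int64(229)), (np.int64(292), np.int64(229)), (np.int64(277), np.int64(230)), (np.int64(291), np.int64(230)), (np.int64(292), np.int64(230)), (np.int64(291), np.int64(231)), (np.int64(292), np.int64(231)), (np.int64(291), np.int64(232)), (np.int64(292), np.int64(232))]
[462.4 302.6   0. ] [455.6 298.3  45. ]
[501.5 317.4   0. ] [493.5 312.6  45. ]
```

View pics/c1.png

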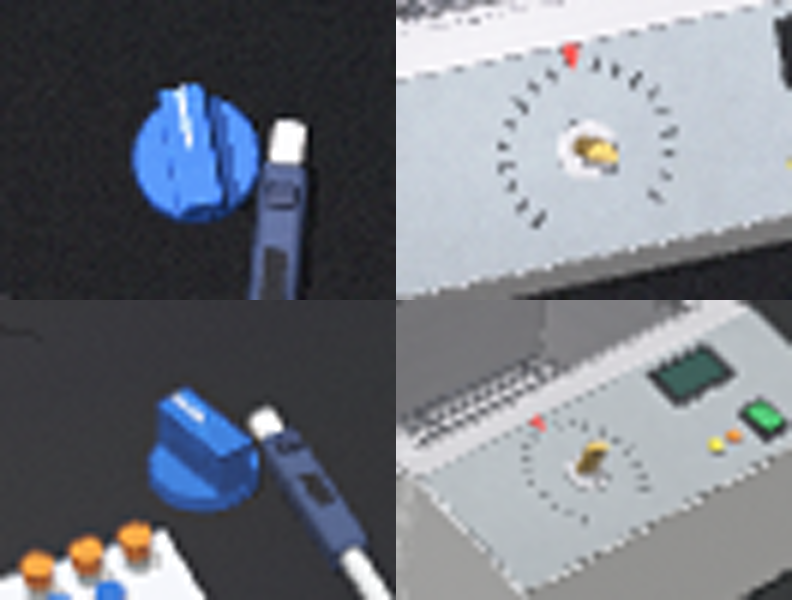

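The knob's pointer faces away from the robot and slightly left. The pipette's white end lies about 3 px right of the skirt, so the fingers must go in narrow. The bath is yawed about +12°. Next I'll fit the knob, the dial and the angle of the flat.

```bash
cat > fit.py <<'E'
from h import *
from scipy.optimize import least_squares
np.set_printoptions(precision=1,suppress=True)
s=viewer.grab_frame("side");t=viewer.grab_frame("top")
# knob: silhouette fit in both views
def sil(f,parts,box,up=8):
    x0,y0,x1,y1=box; M=np.zeros(((y1-y0)*up,(x1-x0)*up),np.uint8)
    for P in parts:
        p=np.array([(proj(f,X)-[x0-.5,y0-.5])*up for X in P]); cv2.fillConvexPoly(M,cv2.convexHull(np.round(p).astype(np.int32)),255)
    return cv2.resize(M,(x1-x0,y1-y0),interpolation=cv2.INTER_AREA)/255.
a=np.linspace(0,2*np.pi,40)[:-1]
def knob(x,y,yaw):
    c,n=np.cos(yaw),np.sin(yaw);Rz=np.array([[c,-n,0],[n,c,0],[0,0,1]])
    sk=[[35*np.cos(q),35*np.sin(q),z] for q in a for z in(0,12)]
    br=[[u,v,z] for u in(-32,32) for v in(-12,12) for z in(12,45)]
    return [[Rz@p+[x,y,0] for p in np.array(P)] for P in(sk,br)]
obs=[]
for f,(u,v) in((s,(293,240)),(t,(279,232))):
    b=(u-18,v-18,u+18,v+18);im=f["pixels"][b[1]:b[3],b[0]:b[2]].astype(float)
    # saturation of the blue vs pipette's dull blue
    obs.append((f,b,np.clip((im[...,2]-im[...,0]-45)/60,0,1)))
def cost(p): return sum(np.sum((sil(f,knob(p[0],p[1],p[2]),b)-o)**2) for f,b,o in obs)
from scipy.optimize import minimize
best=min((minimize(cost,[460,300,y0],method="Nelder-Mead",options=dict(initial_simplex=[[460,300,y0],[466,300,y0],[460,306,y0],[460,300,y0+.2]])) for y0 in(0,.2,.4)),key=lambda r:r.fun)
print("knob",best.x[:2],np.degrees(best.x[2]),best.fun)
P=[atz(t,p,45) for p in((275.8,221),(277.2,230))];d=P[0]-P[1];print("pointer yaw",np.degrees(np.arctan2(d[1],d[0])))
# dial
def cen(f,u,v,r,fn):
    im=f["pixels"].astype(float);w=np.zeros(im.shape[:2]);w[v-r:v+r+1,u-r:u+r+1]=fn(im)[v-r:v+r+1,u-r:u+r+1]
    V,U=np.nonzero(w>0);ww=w[V,U];return np.array([(U*ww).sum(),(V*ww).sum()])/ww.sum()
red=lambda im:np.clip(im[...,0]-im[...,1]-30,0,200)
rs=cen(s,374,170,5,red);rt=cen(t,414,193,5,red);print("red",rs,rt,tri(s,rs,t,rt),atz(t,rt,155.4),atz(s,rs,155.4))
# near edge of console in top view: strongest bright-dark step per column
g=cv2.cvtColor(t["pixels"],cv2.COLOR_RGB2GRAY).astype(float)
for name in("bot",):
    E=[]
    for u in range(388,484):
        v0=int(235-(u-388)*.221);col=g[v0-8:v0+9,u];dd=-np.diff(col);k=dd.argmax();E.append((u,v0-8+k+.5,dd.max()))
    E=np.array(E);pf=np.polyfit(E[:,0],E[:,1],1)
    for _ in range(5):
        k=abs(np.polyval(pf,E[:,0])-E[:,1])<1.2;pf=np.polyfit(E[k,0],E[k,1],1)
    A,B=[atz(t,(u,np.polyval(pf,u)),122) for u in(390,480)];d=A-B
    yaw=np.arctan2(-d[0],d[1]);print("edge",k.sum(),A,B,"yaw",np.degrees(yaw))
E
python3 fit.py
python3 - <<'E'
from h import *
s=viewer.grab_frame("side");t=viewer.grab_frame("top")
def c(f,x,y): return cv2.resize(f["pixels"][y-10:y+11,x-10:x+11,::-1],(399,399),interpolation=cv2.INTER_NEAREST)
cv2.imwrite("pics/c2.png",np.hstack([c(t,418,209),c(s,383,174)]))
E
```

```text
knob [459.4 304.7] 11.014847278008848 61.03684256055364
pointer yaw 11.256542401843577
red [373.2 169. ] [413.7 192.6] [ 562.3 -104.1  156.4] [ 562.3 -104.6  155.4] [ 563.6 -104.8  155.4]
edge 43 [447.5 -38.5 122. ] [ 511.4 -309.1  122. ] yaw 13.284507863813158
```

View pics/c2.png

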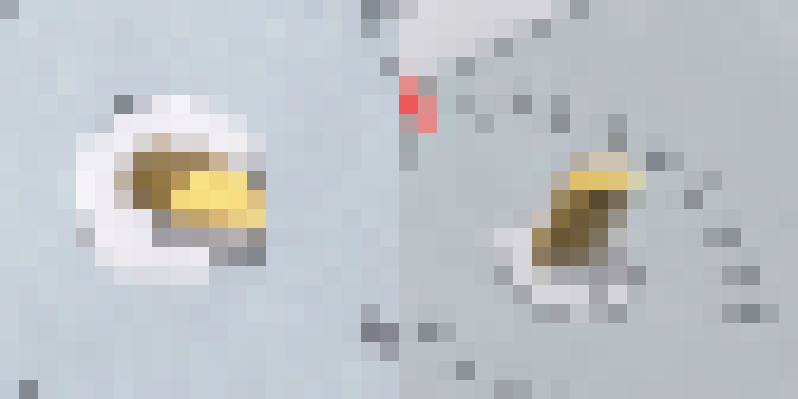

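Call:
apply_moves:
  delta_pos:
    - [0.2, 0.3, 0.2]
    - [0.4, 0.65, 0.4]
    - [0.55, 1, 0.5]
  rot:
    - [0, 0, 0]
    - [0, 0, 0]
    - [0, 0, 0]
  hand: [0.4, 0.4, 0.4]

```text
time_s: 2.05
ee_pos: [193.7, -460.2, 230.3]
ee_rot: [179.9, -0.0, 13.7]
force: [0.9, -0.2, 1.0]
gripper_width: 74.1
gripper_force: 0.0
```

The close-up shows the tip's D-face as a bright yellow sliver, at about (419,208.5) in top and (383.5,173.5) in side. I'll render the spindle to fit its angle, fit the dial from its ticks, and refit the knob with the pipette masked.

```bash
cat > fit2.py <<'E'
from h import *
from scipy.optimize import least_squares,minimize
np.set_printoptions(precision=2,suppress=True)
exec(open("fit.py").read().split("# dial")[0].split("# knob")[1].replace("best=min","BB=min").split("BB=min")[0]) if 0 else None
s=viewer.grab_frame("side");t=viewer.grab_frame("top")
def dialR(yaw):
    return Ro.from_euler("z",yaw).as_matrix()@Ro.from_euler("y",-np.radians(20)).as_matrix()
def onplane(f,p,o,R):
    c,d=ray(f,p);n=R[:,2];X=c+d*(np.dot(o-c,n)/np.dot(d,n));return R.T@(X-o)
def ticks(f,o,R):
    g=cv2.cvtColor(f["pixels"],cv2.COLOR_RGB2GRAY).astype(float);bg=cv2.medianBlur(g.astype(np.uint8),9).astype(float);w=bg-g
    c=proj(f,o);out=[]
    for v in range(int(c[1])-24,int(c[1])+25):
        for u in range(int(c[0])-24,int(c[0])+25):
            if w[v,u]>22:
                L=onplane(f,(u,v),o,R);r=np.hypot(L[0],L[1])
                if 33<r<55 and abs(np.degrees(np.arctan2(L[1],L[0])))>9 : out.append((u,v,w[v,u]))
    return out
red={"t":(413.7,192.6),"s":(373.2,169.0)}
def fit(views,p0=(521.3,-114.1,np.radians(13))):
    p=np.array(p0)
    for _ in range(4):
        o=np.array([p[0],p[1],140.]);R=dialR(p[2]);T={n:ticks(f,o,R) for n,f in views}
        def res(q):
            o=np.array([q[0],q[1],140.]);R=dialR(q[2]);out=[]
            for n,f in views:
                L=onplane(f,red[n],o,R);out+= [ (L[0]-45)*3,L[1]*6]
                out+=[np.hypot(*onplane(f,(a,b),o,R)[:2])-q[3] for a,b,_ in T[n]]
            return out
        r=least_squares(res,list(p)+[43],loss="soft_l1",f_scale=2);p=r.x[:3]
    return r,{n:len(T[n]) for n in T}
for vs in ([("t",t)],[("s",s)],[("t",t),("s",s)]):
    r,n=fit(vs);print(r.x[:2],np.degrees(r.x[2]),r.x[3],n,r.cost)
    if len(vs)==1: globals()["P"+vs[0][0]]=r.x
# spindle render
UP=10
def render(f,o,R,th,u0,v0,n=9):
    c0=np.arccos(1.5/8);A=np.linspace(c0,2*np.pi-c0,30)+th+np.pi/2   # flat faces th+90deg
    def ring(z,rr=8): return [proj(f,o+R@[rr*np.cos(q),rr*np.sin(q),z]) for q in A]
    M=np.zeros((n*UP,n*UP),np.uint8);px=lambda P:np.round((np.array(P)-[u0-.5,v0-.5])*UP).astype(np.int32)
    cv2.fillConvexPoly(M,cv2.convexHull(px(ring(0)+ring(26,7.5))),128)
    cv2.fillPoly(M,[px(ring(26,7.5))],255)
    tip=(M==255).astype(np.float32);bod=(M==128).astype(np.float32)
    sz=lambda m:cv2.resize(m,(n,n),interpolation=cv2.INTER_AREA)
    return sz(tip),sz(bod)
tot={}
for nme,f,p,(u,v) in(("t",t,Pt,(418,209)),("s",s,Ps,(383,173))):
    n=17;u0,v0=u-8,v-8;im=f["pixels"][v0:v0+n,u0:u0+n].astype(float)
    br=np.clip((im[...,0]-im[...,2])/110,0,1); yel=np.clip((im[...,0]-160)/60,0,1)*np.clip((im[...,0]-im[...,2])/90,0,1)
    row=[]
    for th in range(0,101,5):
        best=1e9
        for dx in np.arange(-4,4.1,1):
            for dy in np.arange(-4,4.1,1):
                o=np.array([p[0]+dx,p[1]+dy,140.]);a,b=render(f,o,dialR(p[2]),np.radians(th),u0,v0,n)
                c=((a-yel)**2).sum()+.5*((np.clip(a+b,0,1)-np.clip(br*1.2,0,1))**2).sum()+.02*(dx*dx+dy*dy)
                if c<best: best=c;bd=(dx,dy)
        row.append((th,round(best,2),bd))
    print(nme);print(*[(a,b,tuple(map(float,c))) for a,b,c in row])
E
python3 fit2.py
cat > kf.py <<'E'
src=open("fit.py").read().split("best=min")[0].replace('obs.append((f,b,','obs.append((f,b,').replace('sum(np.sum((','sum(np.sum(W(f,b)*(')
exec(src)
def W(f,b):
    w=np.ones((36,36))
    if b[0]==279-18: w[:,290-b[0]:]=0
    else: w[:,300-b[0]:]=0
    return w
best=min((minimize(cost,[460,302,y0],method="Nelder-Mead",options=dict(initial_simplex=[[460,300,y0],[466,300,y0],[460,306,y0],[460,300,y0+.2]])) for y0 in(0,.2,.4)),key=lambda r:r.fun)
print("knob",best.x[:2],np.degrees(best.x[2]),best.fun)
E
sed -i 's/^from scipy.optimize import least_squares$/from scipy.optimize import least_squares,minimize/' fit.py
python3 kf.py
```

```text
[ 518.7  -114.67] 13.225549090981737 42.06361964213468 {'t': 73} 221.94492947362917
[ 521.69 -113.79] 12.35010668693177 41.64415503114496 {'s': 27} 69.76892628284351
[ 519.61 -114.23] 13.015370337558947 42.04828960500527 {'t': 74, 's': 28} 351.6066359246697
t
(0, np.float64(8.35), (0.0, 1.0)) (5, np.float64(7.99), (0.0, 1.0)) (10, np.float64(7.51), (0.0, 1.0)) (15, np.float64(6.79), (0.0, 1.0)) (20, np.float64(6.16), (0.0, 1.0)) (25, np.float64(5.62), (-1.0, 1.0)) (30, np.float64(4.94), (-1.0, 1.0)) (35, np.float64(4.11), (-1.0, 1.0)) (40, np.float64(3.51), (-1.0, 0.0)) (45, np.float64(2.91), (-1.0, 0.0)) (50, np.float64(2.24), (-1.0, 0.0)) (55, np.float64(1.8), (-1.0, 0.0)) (60, np.float64(1.23), (-1.0, 0.0)) (65, np.float64(1.0), (-1.0, 0.0)) (70, np.float64(1.13), (-1.0, 0.0)) (75, np.float64(1.43), (-1.0, 0.0)) (80, np.float64(1.96), (-1.0, 0.0)) (85, np.float64(2.63), (-1.0, 0.0)) (90, np.float64(3.21), (-1.0, -1.0)) (95, np.float64(4.05), (-1.0, -1.0)) (100, np.float64(4.71), (-1.0, -1.0))
s
(0, np.float64(5.76), (-3.0, 2.0)) (5, np.float64(5.55), (-3.0, 1.0)) (10, np.float64(5.49), (-4.0, 1.0)) (15, np.float64(5.25), (-3.0, 1.0)) (20, np.float64(5.0), (-3.0, 1.0)) (25, np.float64(4.71), (-3.0, 1.0)) (30, np.float64(4.68), (-4.0, 1.0)) (35, np.float64(4.43), (-4.0, 1.0)) (40, np.float64(4.23), (-3.0, 1.0)) (45, np.float64(4.12), (-4.0, 1.0)) (50, np.float64(3.91), (-4.0, 1.0)) (55, np.float64(3.75), (-4.0, 1.0)) (60, np.float64(3.52), (-4.0, 1.0)) (65, np.float64(3.35), (-4.0, 1.0)) (70, np.float64(3.26), (-4.0, 0.0)) (75, np.float64(3.2), (-4.0, 0.0)) (80, np.float64(3.16), (-4.0, 0.0)) (85, np.float64(2.91), (-4.0, 0.0)) (90, np.float64(2.99), (-4.0, 0.0)) (95, np.float64(3.04), (-4.0, 0.0)) (100, np.float64(3.14), (-4.0, 0.0))
knob [459.  304.5] 11.069831840342102 50.04531141868512
```

Call:
apply_moves:
  delta_pos:
    - [0.2, 0.3, 0]
    - [0.4, 0.65, 0.1]
    - [0.5, 1, 0.1]
  rot:
    - [0, 0, 0]
    - [0, 0, 0]
    - [0, 0, 0]
  hand: [0.4, 0.4, 0.4]

```text
time_s: 2.5
ee_pos: [250.3, -351.8, 240.6]
ee_rot: [180.0, -0.0, 13.6]
force: [0.8, 0.7, 0.8]
gripper_width: 38.4
gripper_force: 0.0
```

Call:
apply_moves:
  delta_pos:
    - [0.2, 0.3, 0]
    - [0.4, 0.65, 0.1]
    - [0.5, 1, 0.1]
  rot:
    - [0, 0, 0]
    - [0, 0, 0]
    - [0, 0, 0]
  hand: [0.4, 0.4, 0.4]

```text
time_s: 2.75
ee_pos: [307.4, -241.8, 252.6]
ee_rot: [179.9, -0.1, 13.7]
force: [-0.0, -0.2, 1.0]
gripper_width: 36.7
gripper_force: 0.0
```

Call:
apply_moves:
  delta_pos:
    - [0.2, 0.3, 0]
    - [0.4, 0.65, 0]
    - [0.4, 1, 0]
  rot:
    - [0, 0, 0]
    - [0, 0, 0]
    - [0, 0, 0]
  hand: [0.4, 0.4, 0.4]

```text
time_s: 3.0
ee_pos: [356.1, -129.1, 251.8]
ee_rot: [180.0, -0.1, 13.7]
force: [1.2, -0.2, 0.1]
gripper_width: 36.3
gripper_force: 0.0
```

Call:
apply_moves:
  delta_pos:
    - [0.2, 0.3, 0]
    - [0.4, 0.65, 0]
    - [0.4, 1, 0]
  rot:
    - [0, 0, 0]
    - [0, 0, 0]
    - [0, 0, 0]
  hand: [0.4, 0.4, 0.4]

```text
time_s: 3.25
ee_pos: [403.7, -16.2, 251.6]
ee_rot: [179.9, -0.1, 13.7]
force: [1.1, 0.2, -0.4]
gripper_width: 36.7
gripper_force: 0.0
```

The dial origin is about (518,-114.3), yaw 13°, and the spindle fits a pointer angle of about 66°. The knob is at (459,304.5), yaw 11°.

Call:
apply_moves:
  delta_pos:
    - [0.1, 0.3, 0]
    - [0.15, 0.65, 0]
    - [0.2, 1, 0]
  rot:
    - [0, 0, 0]
    - [0, 0, -0.033]
    - [0, 0, -0.033]
  hand: [0.4, 0.4, 0.4]

```text
time_s: 3.5
ee_pos: [425.2, 102.7, 251.5]
ee_rot: [180.0, 0.1, 10.8]
force: [0.6, -0.3, 0.6]
gripper_width: 36.7
gripper_force: 0.0
```

Call:
apply_moves:
  delta_pos:
    - [0.1, 0.3, 0]
    - [0.15, 0.65, -0.2]
    - [0.2, 1, -0.6]
    - [0.2, 1, -0.6]
    - [0.2, 1, -0.6]
  rot:
    - [0, 0, 0]
    - [0, 0, 0]
    - [0, 0, 0]
    - [0, 0, 0]
    - [0, 0, 0]
  hand: [0.4, 0.4, 0.4, 0.4, 0.4]

```text
time_s: 3.92
ee_pos: [446.7, 222.9, 174.6]
ee_rot: [179.9, 0.6, 11.1]
force: [-0.2, 0.4, -0.1]
gripper_width: 36.5
gripper_force: 0.0
```

Call:
apply_moves:
  delta_pos:
    - [0.05, 0.35, 0]
    - [0.1, 0.68, -0.3]
    - [0.1, 0.68, -0.65]
    - [0.1, 0.68, -0.85]
    - [0.1, 0.68, -0.85]
    - [0.1, 0.68, -0.85]
  rot:
    - [0, 0, 0]
    - [0, 0, 0]
    - [0, 0, 0]
    - [0, 0, 0]
    - [0, 0, 0]
    - [0, 0, 0]
  hand: [0.4, 0.4, 0.4, 0.4, 0.4, 0.4]

```text
time_s: 4.42
ee_pos: [460.3, 301.7, 77.4]
ee_rot: [179.9, 0.2, 10.9]
force: [0.6, -0.2, 0.3]
gripper_width: 36.5
gripper_force: 0.0
```

Run:
```python
from h import *
s=viewer.grab_frame("side");t=viewer.grab_frame("top");st=env.state();print(st["ee_pos"],st["ee_rot"])
def c(f,x,y): return cv2.resize(f["pixels"][y-25:y+25,x-25:x+25,::-1],(400,400),interpolation=cv2.INTER_CUBIC)
cv2.imwrite("pics/c3.png",np.hstack([c(t,283,225),c(s,293,236)]))
```

```text
[462.39254096 303.08404487  80.54327241] [-179.94421812   -0.20441538   10.88186376]
```

View pics/c3.png

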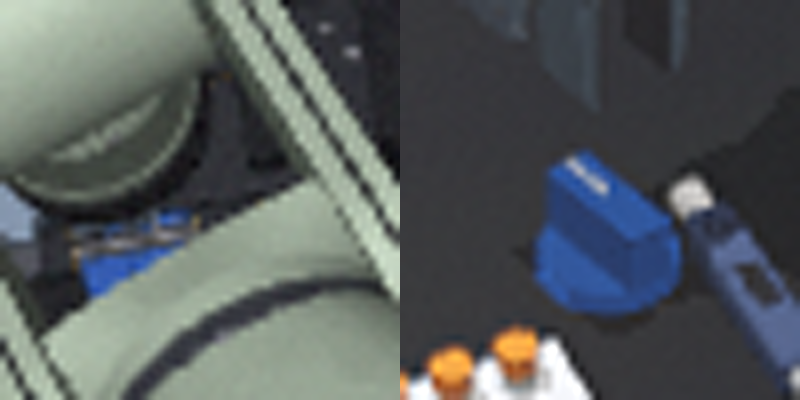

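The arm hides the knob in the top view. In the side view the fingers straddle the bar at (293,236), clear of the pipette. I'll descend and grip.

Call:
apply_moves:
  delta_pos:
    - [-0.03, 0.012, -0.15]
    - [-0.03, 0.012, -0.35]
    - [-0.03, 0.012, -0.45]
    - [-0.03, 0.012, -0.53]
    - [-0.03, 0.012, -0.53]
    - [-0.03, 0.012, -0.53]
  rot:
    - [0, 0, 0]
    - [0, 0, 0]
    - [0, 0, 0]
    - [0, 0, 0]
    - [0, 0, 0]
    - [0, 0, 0]
  hand: [0.4, 0.4, 0.4, 0.4, 0.4, 0.4]

```text
time_s: 5.02
ee_pos: [458.0, 304.9, 16.3]
ee_rot: [-180.0, -0.1, 10.9]
force: [1.3, 0.2, 0.2]
gripper_width: 36.3
gripper_force: 0.0
```

Call:
apply_moves:
  delta_pos:
    - [0, 0, 0]
    - [0, 0, 0]
    - [0, 0, 0]
    - [0, 0, 0]
    - [0, 0, 0]
    - [0, 0, 0]
  rot:
    - [0, 0, 0]
    - [0, 0, 0]
    - [0, 0, 0]
    - [0, 0, 0]
    - [0, 0, 0]
    - [0, 0, 0]
  hand: [0.2, 0.2, 0.1, 0.1, 0.1, 0.1]
  newtons: 40

```text
time_s: 5.52
ee_pos: [456.7, 304.7, 14.9]
ee_rot: [-180.0, -0.0, 11.0]
force: [-1.0, -0.2, -0.6]
gripper_width: 9.0
gripper_force: 0.0
```

The fingers closed on nothing, so I'm looking again.

Run:
```python
from h import *
s=viewer.grab_frame("side");t=viewer.grab_frame("top");st=env.state();print(st["ee_pos"],st["gripper_width"],st["force"])
def c(f,x,y): return cv2.resize(f["pixels"][y-25:y+25,x-25:x+25,::-1],(400,400),interpolation=cv2.INTER_CUBIC)
cv2.imwrite("pics/c4.png",np.hstack([c(t,283,225),c(s,293,236)]))
for f in(s,t):
  print([proj(f,X).round(1) for X in ([457,305,15],[457,305,0],[459,304.5,45])])
```

```text
[456.67773283 304.6416105   14.76585113] 9.393285201095646 [ 0.25034744  0.1701899  -0.39621224]
[array([293.7, 241. ]), array([293.7, 244. ]), array([293.6, 234.5])]
[array([277.8, 232. ]), array([278.2, 232.7]), array([277.1, 229.9])]
```

View pics/c4.png

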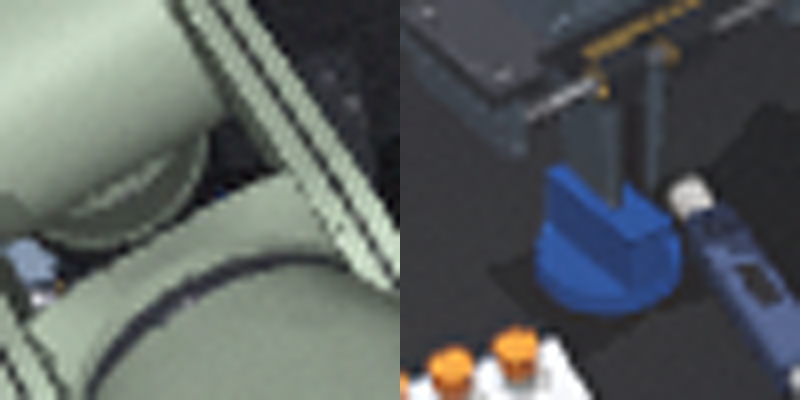

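Run:
```python
from h import *
np.set_printoptions(precision=0,suppress=True)
s=viewer.grab_frame("side")
def cc(X): p=proj(s,X); return (p-[268,211])*8+[404,4]
def tool(T,yaw,g):
    y=np.array([np.sin(np.radians(yaw)),-np.cos(np.radians(yaw)),0]);x=np.array([np.cos(np.radians(yaw)),np.sin(np.radians(yaw)),0])
    for sg,n in((-1,"+y"),(1,"-y")):
        for off in (g/2,g/2+8,g/2+13.5):
            print(n,off,*[cc(np.array(T)+sg*off*y+w*x) for w in(-16,16)])
print("c3");tool([461,302,79],10.9,36.5)
print("c4 tip");tool([456.7,304.6,14.8],11,9.4)
print("c4 z60");tool([456.7,304.6,60],11,9.4)
c,n=np.cos(.193),np.sin(.193)
for q in [(u,v,45) for u in(-32,32) for v in(-12,12)]: print("bar",q,cc([459+c*q[0]-n*q[1],304.5+n*q[0]+c*q[1],45]))
im=cv2.resize(s["pixels"][205:260,262:318,::-1],(784,600)[0:1]+(770,),interpolation=cv2.INTER_CUBIC)
cv2.imwrite("pics/c5.png",cv2.resize(im,(600,590)))
```

```text
c3
+y 18.25 [600. 166.] [559. 129.]
+y 26.25 [586. 173.] [544. 136.]
+y 31.75 [576. 177.] [535. 141.]
-y 18.25 [664. 134.] [622.  99.]
-y 26.25 [678. 127.] [636.  92.]
-y 31.75 [688. 123.] [645.  87.]
c4 tip
+y 4.7 [624. 267.] [582. 230.]
+y 12.7 [610. 274.] [569. 237.]
+y 18.2 [600. 279.] [559. 242.]
-y 4.7 [640. 258.] [598. 222.]
-y 12.7 [653. 251.] [612. 215.]
-y 18.2 [663. 247.] [621. 211.]
c4 z60
+y 4.7 [623. 193.] [582. 157.]
+y 12.7 [609. 200.] [568. 163.]
+y 18.2 [600. 205.] [558. 168.]
-y 4.7 [640. 184.] [598. 149.]
-y 12.7 [654. 177.] [612. 142.]
-y 18.2 [663. 173.] [621. 137.]
bar (-32, -12, 45) [672. 218.]
bar (-32, 12, 45) [630. 239.]
bar (32, -12, 45) [588. 146.]
bar (32, 12, 45) [547. 167.]
```

View pics/c5.png

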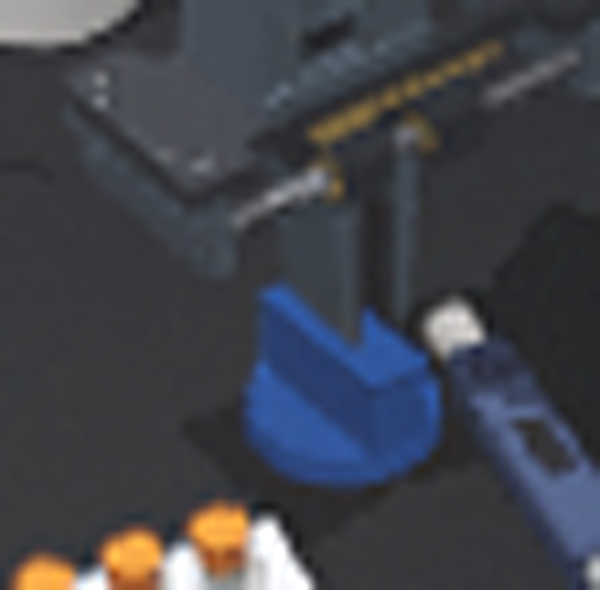

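The fingers look as if they stand above the bar rather than around it, so the tips are higher than the reported z. I'll check the gripper's body in the same picture, with the reported pose.

Run:
```python
from h import *
np.set_printoptions(precision=1,suppress=True)
s=viewer.grab_frame("side");st=env.state()
R=Ro.from_euler("xyz",st["ee_rot"],degrees=True).as_matrix();T=np.array(st["ee_pos"])
def c5(X): return (proj(s,X)-[262,205])*[600/56,590/55]+5
for z in(-18.8,-40,-78.8,-100,-118):
  print(z,[c5(T+R@[x,y,z]) for x in(-38,38) for y in(-89,89)])
print(st["qpos"],T,st["ee_rot"])
for d in (0,10,20,30,40): print("tips +",d,[c5(T+[0,0,d]+R@[x,y,0]) for x in(-16,16) for y in(-4.7,4.7)])
print("knob box",c5([459,304.5,0]),c5([459,304.5,45]))
```

```text
-18.8 [array([201.1, 518.5]), array([614.5, 305.7]), array([ 71.2, 397.6]), array([480.6, 195.9])]
-40 [array([199.8, 471.3]), array([616.1, 259.3]), array([ 69. , 350.7]), array([481.3, 150. ])]
-78.8 [array([197.4, 382.9]), array([619.1, 172.8]), array([ 65. , 263.1]), array([482.6,  64.3])]
-100 [array([196.1, 333.6]), array([620.8, 124.6]), array([ 62.8, 214.3]), array([483.3,  16.6])]
-118 [array([195. , 291.2]), array([622.3,  83.1]), array([ 60.8, 172.3]), array([484. , -24.4])]
[ 32.5  24.8 105.7  -0.   49.4 111.6] [456.6 304.6  14.7] [180.   0.  11.]
tips + 0 [array([363.4, 421.9]), array([385. , 410.8]), array([308.2, 373.1]), array([329.7, 362.3])]
tips + 10 [array([363.3, 400.2]), array([385. , 389.1]), array([307.9, 351.5]), array([329.6, 340.7])]
tips + 20 [array([363.3, 378.3]), array([385.1, 367.3]), array([307.7, 329.7]), array([329.4, 318.9])]
tips + 30 [array([363.3, 356.3]), array([385.1, 345.3]), array([307.5, 307.8]), array([329.3, 297.1])]
tips + 40 [array([363.2, 334.2]), array([385.1, 323.2]), array([307.3, 285.8]), array([329.1, 275. ])]
knob box [343.9 419.3] [343.4 321.7]
```

Body and tips both sit about 40 mm higher than the reported pose implies. So the reported TCP is about 40 mm too low, and I was closing above the bar. I'll open and descend carefully, watching the force.

Call:
apply_moves:
  delta_pos:
    - [0.02, 0, 0]
    - [0.02, 0, 0]
    - [0.02, 0, 0]
    - [0.02, 0, -0.04]
    - [0.02, 0, -0.08]
    - [0.02, 0, -0.12]
    - [0.02, 0, -0.16]
    - [0.02, 0, -0.16]
  rot:
    - [0, 0, 0]
    - [0, 0, 0]
    - [0, 0, 0]
    - [0, 0, 0]
    - [0, 0, 0]
    - [0, 0, 0]
    - [0, 0, 0]
    - [0, 0, 0]
  hand: [0.4, 0.4, 0.4, 0.4, 0.4, 0.4, 0.4, 0.4]

```text
time_s: 6.38
ee_pos: [458.2, 304.0, -5.8]
ee_rot: [179.9, 0.1, 11.0]
force: [-0.4, 0.0, -0.1]
gripper_width: 36.6
gripper_force: 0.0
```

Run:
```python
from h import *
s=viewer.grab_frame("side");st=env.state();print(st["ee_pos"],st["gripper_width"],st["force"],st["torque"])
im=s["pixels"][205:260,262:318,::-1]
cv2.imwrite("pics/c6.png",cv2.resize(im,(600,590),interpolation=cv2.INTER_CUBIC))
```

```text
[458.46192891 304.25149485  -5.30783746] 36.23699536864405 [0.20795807 0.66507132 0.20448239] [0.00991302 0.01383486 0.00665805]
```

View pics/c6.png

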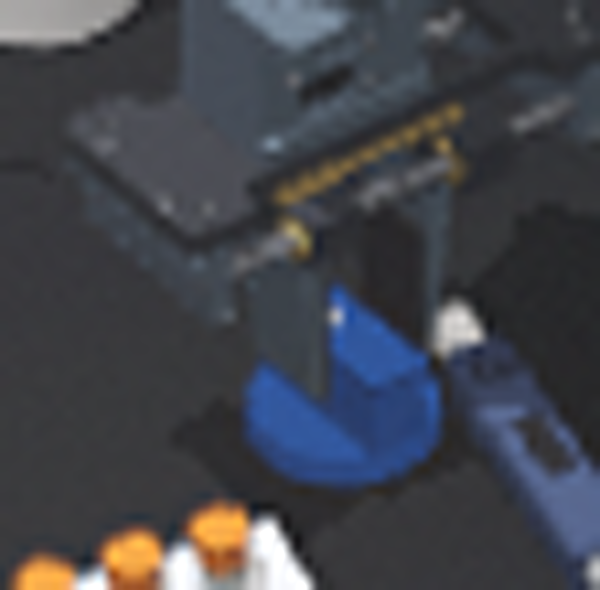

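The fingers now straddle the bar, with the left tip at about (325,400), roughly z=30 true. I'll go on down gently to feel the skirt, which also calibrates z.

Call:
apply_moves:
  delta_pos:
    - [0, 0, -0.03]
    - [0, 0, -0.06]
    - [0, 0, -0.085]
    - [0, 0, -0.1]
    - [0, 0, -0.1]
    - [0, 0, -0.1]
  rot:
    - [0, 0, 0]
    - [0, 0, 0]
    - [0, 0, 0]
    - [0, 0, 0]
    - [0, 0, 0]
    - [0, 0, 0]
  hand: [0.4, 0.4, 0.4, 0.4, 0.4, 0.4]

```text
time_s: 6.93
ee_pos: [459.1, 304.6, -16.5]
ee_rot: [180.0, 0.0, 11.0]
force: [0.8, -0.6, -0.4]
gripper_width: 36.5
gripper_force: 0.0
```

Call:
apply_moves:
  delta_pos:
    - [0, 0, -0.008]
    - [0, 0, -0.016]
    - [0, 0, -0.016]
  rot:
    - [0, 0, 0]
    - [0, 0, 0]
    - [0, 0, 0]
  hand: [0.4, 0.4, 0.4]

```text
time_s: 7.18
ee_pos: [459.0, 304.6, -18.4]
ee_rot: [180.0, 0.0, 11.0]
force: [-0.3, 0.1, -0.3]
gripper_width: 36.9
gripper_force: 0.0
```

Call:
apply_moves:
  delta_pos:
    - [0, 0, -0.008]
    - [0, 0, -0.016]
    - [0, 0, -0.016]
  rot:
    - [0, 0, 0]
    - [0, 0, 0]
    - [0, 0, 0]
  hand: [0.4, 0.4, 0.4]

```text
time_s: 7.43
ee_pos: [458.9, 304.5, -20.4]
ee_rot: [180.0, 0.0, 11.0]
force: [0.3, -0.9, -0.1]
gripper_width: 36.4
gripper_force: 0.0
```

Call:
apply_moves:
  delta_pos:
    - [0, 0, -0.008]
    - [0, 0, -0.016]
    - [0, 0, -0.016]
  rot:
    - [0, 0, 0]
    - [0, 0, 0]
    - [0, 0, 0]
  hand: [0.4, 0.4, 0.4]

```text
time_s: 7.68
ee_pos: [458.9, 304.5, -22.4]
ee_rot: [180.0, 0.0, 11.0]
force: [0.1, 1.0, -0.1]
gripper_width: 36.6
gripper_force: 0.0
```

Call:
apply_moves:
  delta_pos:
    - [0, 0, -0.008]
    - [0, 0, -0.016]
    - [0, 0, -0.016]
  rot:
    - [0, 0, 0]
    - [0, 0, 0]
    - [0, 0, 0]
  hand: [0.4, 0.4, 0.4]

```text
time_s: 7.93
ee_pos: [458.9, 304.5, -24.3]
ee_rot: [180.0, 0.0, 11.0]
force: [0.7, -0.2, -0.3]
gripper_width: 35.9
gripper_force: 0.0
```

Call:
apply_moves:
  delta_pos:
    - [0, 0, -0.008]
    - [0, 0, -0.016]
    - [0, 0, -0.016]
  rot:
    - [0, 0, 0]
    - [0, 0, 0]
    - [0, 0, 0]
  hand: [0.4, 0.4, 0.4]

```text
time_s: 8.18
ee_pos: [459.1, 304.6, -24.4]
ee_rot: [180.0, -0.0, 11.0]
force: [-2.6, -1.8, 11.5]
gripper_width: 36.7
gripper_force: 6.0
```

The tips touch the skirt (true z=12) at a reported z of -24.4, so the offset is +36.4 mm. I'll back off 2 mm and grip.

Call:
apply_moves:
  delta_pos:
    - [0, 0, 0.033]
    - [0, 0, 0.033]
    - [0, 0, 0.033]
    - [0, 0, 0.033]
    - [0, 0, 0.033]
    - [0, 0, 0.033]
    - [0, 0, 0.033]
  rot:
    - [0, 0, 0]
    - [0, 0, 0]
    - [0, 0, 0]
    - [0, 0, 0]
    - [0, 0, 0]
    - [0, 0, 0]
    - [0, 0, 0]
  hand: [0.4, 0.4, 0.2, 0.15, 0.15, 0.15, 0.15]
  newtons: 40

```text
time_s: 8.77
ee_pos: [459.1, 304.7, -22.3]
ee_rot: [180.0, 0.0, 11.0]
force: [0.4, 0.6, -0.2]
gripper_width: 23.9
gripper_force: 40.0
```

Gripped: width 23.9 mm at 40 N. I'll lift and carry it to the bath, yawing about +68° on the way.

Call:
apply_moves:
  delta_pos:
    - [0, 0, 0.2]
    - [0, 0, 0.5]
    - [0, 0, 0.8]
    - [0, 0, 1]
  rot:
    - [0, 0, 0]
    - [0, 0, 0]
    - [0, 0, 0]
    - [0, 0, 0]
  hand: [0.15, 0.15, 0.15, 0.15]

```text
time_s: 9.1
ee_pos: [459.9, 305.0, 100.6]
ee_rot: [-180.0, -0.1, 11.0]
force: [-0.2, 0.6, -0.2]
gripper_width: 23.6
gripper_force: 40.0
```

Call:
apply_moves:
  delta_pos:
    - [0, -0.2, 0.2]
    - [0, -0.5, 0.4]
    - [0, -0.8, 0.4]
    - [0, -0.9, 0.4]
  rot:
    - [0, 0, 0.05]
    - [0, 0, 0.1]
    - [0, 0, 0.16]
    - [0, 0, 0.2]
  hand: [0.15, 0.15, 0.15, 0.15]

```text
time_s: 9.43
ee_pos: [458.9, 193.1, 147.3]
ee_rot: [179.9, -0.0, 28.3]
force: [-1.7, -0.2, -2.0]
gripper_width: 23.8
gripper_force: 40.0
```

Call:
apply_moves:
  delta_pos:
    - [0, -0.2, 0.2]
    - [0, -0.5, 0.4]
    - [0, -0.8, 0.4]
    - [0, -0.9, 0.4]
  rot:
    - [0, 0, 0.05]
    - [0, 0, 0.1]
    - [0, 0, 0.16]
    - [0, 0, 0.2]
  hand: [0.15, 0.15, 0.15, 0.15]

```text
time_s: 9.77
ee_pos: [459.2, 84.9, 195.2]
ee_rot: [179.8, -0.0, 45.4]
force: [0.3, 0.1, -0.6]
gripper_width: 23.9
gripper_force: 40.0
```

Call:
apply_moves:
  delta_pos:
    - [0, -0.2, 0.05]
    - [0, -0.5, 0.1]
    - [0, -0.8, 0.1]
    - [0, -0.9, 0.1]
  rot:
    - [0, 0, 0.05]
    - [0, 0, 0.1]
    - [0, 0, 0.16]
    - [0, 0, 0.2]
  hand: [0.15, 0.15, 0.15, 0.15]

```text
time_s: 10.1
ee_pos: [458.6, -23.2, 206.0]
ee_rot: [179.9, 0.1, 62.6]
force: [0.0, 0.3, -0.3]
gripper_width: 23.7
gripper_force: 40.0
```

Call:
apply_moves:
  delta_pos:
    - [0.1, -0.2, 0]
    - [0.15, -0.5, 0]
    - [0.15, -0.7, 0]
    - [0.15, -0.7, 0]
  rot:
    - [0, 0, 0.05]
    - [0, 0, 0.1]
    - [0, 0, 0.16]
    - [0, 0, 0.19]
  hand: [0.15, 0.15, 0.15, 0.15]

```text
time_s: 10.43
ee_pos: [476.9, -107.4, 205.2]
ee_rot: [-180.0, 0.1, 78.9]
force: [0.5, 0.3, -0.4]
gripper_width: 23.7
gripper_force: 40.0
```

Call:
apply_moves:
  delta_pos:
    - [0, 0, 0]
    - [0, 0, 0]
    - [0, 0, 0]
    - [0, 0, 0]
  rot:
    - [0.015, -0.07, 0]
    - [0.035, -0.15, 0]
    - [0.0523, -0.2267, 0]
    - [0.0523, -0.2267, 0]
  hand: [0.15, 0.15, 0.15, 0.15]

```text
time_s: 10.77
ee_pos: [469.5, -102.3, 201.8]
ee_rot: [162.1, -8.2, 80.0]
force: [-1.2, 0.6, -1.5]
gripper_width: 23.5
gripper_force: 40.0
```

```bash
cat > kp.py <<'E'
from h import *
from scipy.optimize import minimize
np.set_printoptions(precision=1,suppress=True)
D0=np.array([518,-114.3,140.])
def dialR(yaw=13): return Ro.from_euler("z",yaw,degrees=True).as_matrix()@Ro.from_euler("y",-20,degrees=True).as_matrix()
s=viewer.grab_frame("side");t=viewer.grab_frame("top");st=env.state()
T=np.array(st["ee_pos"]);R=Ro.from_euler("xyz",st["ee_rot"],degrees=True).as_matrix()
KR=R@np.diag([1,-1,-1.])
print("ee",T,st["ee_rot"],"F",st["force"])
pT=T-36.4*R[:,2]+14*R[:,2]; pW=T+[0,0,36.4]+14*R[:,2]
a=np.linspace(0,2*np.pi,40)[:-1]
PTS=[np.array([[35*np.cos(q),35*np.sin(q),z] for q in a for z in(0,12)]),np.array([[u,v,z] for u in(-32,32) for v in(-12,12) for z in(12,45)])]
def sil(f,o,b,up=8):
    x0,y0,x1,y1=b;M=np.zeros(((y1-y0)*up,(x1-x0)*up),np.uint8)
    for P in PTS:
        p=np.array([(proj(f,o+KR@X)-[x0-.5,y0-.5])*up for X in P]);cv2.fillConvexPoly(M,cv2.convexHull(np.round(p).astype(np.int32)),255)
    return cv2.resize(M,(x1-x0,y1-y0),interpolation=cv2.INTER_AREA)/255.
G=[]
for n,f in(("s",s),("t",t)):
    u,v=np.round(proj(f,(pT+pW)/2+[0,0,15])).astype(int);b=(u-24,v-24,u+24,v+24)
    im=f["pixels"][b[1]:b[3],b[0]:b[2]].astype(float);m=np.clip((im[...,2]-im[...,0]-35)/50,0,1)
    yy,xx=np.nonzero(m>.5);print(n,"blue",len(xx),"centroid",(xx.mean()+b[0],yy.mean()+b[1]) if len(xx) else "", "box",(xx.min()+b[0],xx.max()+b[0],yy.min()+b[1],yy.max()+b[1]) if len(xx) else "","pred T",proj(f,pT+18*KR[:,2]),"pred W",proj(f,pW+18*KR[:,2]))
    G.append((f,b,m))
def cost(o,vs):  # blue outside model is bad; lower edge (skirt) weighs; occluded model pixels cost little
    c=0
    for i in vs:
        f,b,m=G[i];S=sil(f,o,b);c+=(np.clip(m-S,0,1)**2).sum()+.35*(np.clip(S-m,0,1)**2).sum()
    return c
if __name__=="__main__":
    for nm,o in(("tool",pT),("world",pW)): print(nm,o,[round(cost(o,[i]),1) for i in(0,1)])
    for vs in([0],[0,1]):
        for d in(np.zeros(3),):
            r=min((minimize(cost,p,args=(vs,),method="Nelder-Mead",options=dict(initial_simplex=[p,p+[6,0,0],p+[0,6,0],p+[0,0,6]])) for p in(pT,pW)),key=lambda r:r.fun)
            print(vs,r.x,r.fun)
    dR=dialR()
    for nm,o in(("tool",pT),("world",pW)): print(nm,"in dial",dR.T@(o-D0))
    print("knob axes in dial",Ro.from_matrix(dR.T@KR).as_euler("xyz",degrees=True))
    im=np.hstack([cv2.resize(f["pixels"][b[1]:b[3],b[0]:b[2],::-1],(384,384),interpolation=cv2.INTER_CUBIC) for f,b,m in G]);cv2.imwrite("pics/k%d.png"%int(st["time_s"]*100),im)
E
python3 kp.py; ls pics
```

```text
ee [ 475.5 -103.6  205.4] [161.7  -8.   80. ] F [0.9 0.1 0.1]
s blue 121 centroid (np.float64(388.6776859504132), np.float64(165.82644628099175)) box (np.int64(382), np.int64(398), np.int64(157), np.int64(172)) pred T [390.6 162.6] pred W [388.2 160.8]
t blue 172 centroid (np.float64(415.50581395348837), np.float64(219.1453488372093)) box (np.int64(409), np.int64(425), np.int64(208), np.int64(230)) pred T [421.7 220.9] pred W [420.8 216.4]
tool [ 468.1 -105.4  226.5] [np.float64(55.6), np.float64(130.8)]
world [ 480.1 -102.6  228.7] [np.float64(89.0), np.float64(149.3)]
[0] [ 476.1 -115.1  214.4] 48.76015011149557
[0, 1] [ 470.4 -108.7  218.1] 178.00793805459438
tool in dial [-14.2  19.9  97.2]
world in dial [-1.9 19.9 95. ]
knob axes in dial [ 0.1  0.  65.7]
c1.png
c2.png
c3.png
c4.png
c5.png
c6.png
k1086.png
s0.png
t0.png
```

The tool-axis offset hypothesis fits better: the fingers sit 36.4 mm short along the tool axis. I'll move to hover about 45 mm above the face on the spindle axis, then verify.

Call:
apply_moves:
  delta_pos:
    - [0.1, -0.05, -0.1]
    - [0.2, -0.1, -0.2]
    - [0.29, -0.103, -0.3]
    - [0.29, -0.103, -0.367]
    - [0.29, -0.103, -0.367]
    - [0.29, -0.103, -0.367]
  rot:
    - [0, 0, 0]
    - [0, 0, 0]
    - [0, 0, 0]
    - [0, 0, 0]
    - [0, 0, 0]
    - [0, 0, 0]
  hand: [0.15, 0.15, 0.15, 0.15, 0.15, 0.15]

```text
time_s: 11.37
ee_pos: [512.0, -115.3, 161.5]
ee_rot: [161.7, -8.0, 80.2]
force: [-0.3, 0.2, -1.1]
gripper_width: 23.8
gripper_force: 40.0
```

```bash
python3 kp.py; mv pics/k*.png /tmp
python3 - <<'E'
from kp import *
def dr(f,o,Rm,im,b,sc,col,parts):
    for P in parts:
        p=np.array([(proj(f,o+Rm@X)-[b[0]-.5,b[1]-.5])*sc for X in P])
        cv2.polylines(im,[cv2.convexHull(np.round(p).astype(np.int32))],True,col,1)
out=[]
sp=[np.array([[8*np.cos(q),8*np.sin(q),z] for q in a for z in(0,26)])]
for f,b,m in G:
    im=cv2.resize(f["pixels"][b[1]:b[3],b[0]:b[2],::-1],(384,384),interpolation=cv2.INTER_CUBIC)
    dr(f,pT,KR,im,b,8,(0,255,0),PTS);dr(f,pW,KR,im,b,8,(0,0,255),PTS);dr(f,D0,dialR(),im,b,8,(0,255,255),sp);out.append(im)
cv2.imwrite("pics/k1.png",np.hstack(out))
E
```

```text
ee [ 512.3 -115.6  162.6] [161.6  -8.   80.2] F [ 0.4  0.1 -0.9]
s blue 122 centroid (np.float64(384.3032786885246), np.float64(168.61475409836066)) box (np.int64(378), np.int64(394), np.int64(160), np.int64(175)) pred T [386.4 166.6] pred W [384.1 164.8]
t blue 159 centroid (np.float64(416.4842767295597), np.float64(208.27044025157232)) box (np.int64(411), np.int64(426), np.int64(198), np.int64(219)) pred T [422.4 210.9] pred W [421.4 206.5]
tool [ 504.8 -117.3  183.6] [np.float64(47.6), np.float64(122.7)]
world [ 516.9 -114.6  185.9] [np.float64(65.4), np.float64(131.3)]
[0] [ 613.3 -203.5   97.2] 38.0031572318339
[0, 1] [ 508.6 -119.7  180. ] 166.80596808919645
tool in dial [ 2.2  0.  45.7]
world in dial [14.7 -0.  43.5]
knob axes in dial [-0.   0.  65.9]
ee [ 512.1 -115.8  162.8] [161.5  -8.   80.2] F [ 0.2 -0.5 -1. ]
s blue 119 centroid (np.float64(384.218487394958), np.float64(168.38655462184875)) box (np.int64(378), np.int64(393), np.int64(160), np.int64(175)) pred T [386.5 166.6] pred W [384.2 164.8]
t blue 162 centroid (np.float64(416.5432098765432), np.float64(208.23456790123456)) box (np.int64(411), np.int64(426), np.int64(198), np.int64(219)) pred T [422.4 210.9] pred W [421.5 206.5]
```

View pics/k1.png

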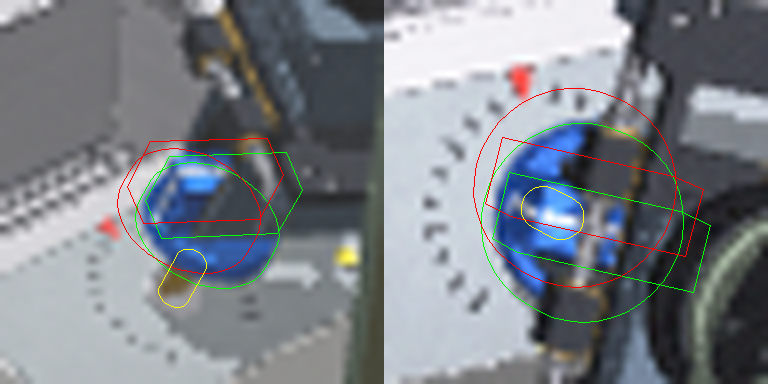

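The green outline (tool-axis offset) matches the blue knob in both views: skirt at about (215,215) on the left and (560,220) on the right. I'll refine with a masked fit: blue against bright console, ignoring dark gripper pixels.

```bash
cat > kq.py <<'E'
from kp import *
H=[]
for f,b,m in G:
    im=f["pixels"][b[1]:b[3],b[0]:b[2]].astype(float)
    blue=(im[...,2]>1.45*im[...,0])&(im[...,2]-im[...,0]>25)
    bg=(im.min(2)>110)|((im.max(2)-im.min(2)<25)&(im.mean(2)>85)); bg&=~blue
    H.append((f,b,blue,bg))
def c2(o,vs,pri=pT,w=.05):
    c=w*np.sum((o-pri)**2)
    for i in vs:
        f,b,bl,bg=H[i];S=sil(f,o,b);c+=((1-S)[bl]**2).sum()+(S[bg]**2).sum()
    return c
for vs in([0],[1],[0,1]):
    for w in(.02,.2):
        p=pT;r=minimize(c2,p,args=(vs,pT,w),method="Nelder-Mead",options=dict(initial_simplex=[p,p+[6,0,0],p+[0,6,0],p+[0,0,6]]))
        print(vs,w,"shift world",r.x-pT,"dial",dialR().T@(r.x-pT),"at dial",dialR().T@(r.x-D0),r.fun,c2(pT,vs))
E
python3 kq.py
```

```text
ee [ 512.  -115.9  162.7] [161.5  -8.   80.2] F [ 0.6 -0.7 -1.2]
s blue 115 centroid (np.float64(384.2173913043478), np.float64(168.41739130434783)) box (np.int64(378), np.int64(393), np.int64(160), np.int64(175)) pred T [386.5 166.6] pred W [384.2 164.8]
t blue 159 centroid (np.float64(416.55345911949684), np.float64(208.32075471698113)) box (np.int64(411), np.int64(426), np.int64(198), np.int64(219)) pred T [422.4 210.9] pred W [421.5 206.5]
[0] 0.02 shift world [ 0.2 -3.1  2.4] dial [ 0.4 -3.   2.4] at dial [ 2.3 -3.2 48.2] 32.775736221347536 43.63713956170704
[0] 0.2 shift world [-0.  -2.2  2. ] dial [ 0.2 -2.1  2.1] at dial [ 2.1 -2.3 47.9] 35.17306380033386 43.63713956170704
[1] 0.02 shift world [ 1.3 -4.   1.1] dial [ 0.7 -4.2  0.9] at dial [ 2.6 -4.4 46.7] 58.624606482955286 81.02066897347174
[1] 0.2 shift world [ 1.4 -3.7  0.9] dial [ 0.8 -3.9  0.6] at dial [ 2.7 -4.  46.5] 61.71496404996044 81.02066897347174
[0, 1] 0.02 shift world [ 1.3 -4.   1. ] dial [ 0.7 -4.2  0.8] at dial [ 2.6 -4.3 46.7] 91.04460693624776 124.65780853517879
[0, 1] 0.2 shift world [ 1.  -3.6  1.6] dial [ 0.7 -3.7  1.4] at dial [ 2.6 -3.8 47.3] 94.85525065060611 124.65780853517879
```

Both views put the knob 3–4 mm right (-y) of the prediction, so it slipped slightly lengthwise in the grip. I'll centre it and come down to just above the tip.

Call:
apply_moves:
  delta_pos:
    - [0.019, 0.039, -0.05]
    - [0.019, 0.039, -0.1]
    - [0.019, 0.039, -0.138]
    - [0.019, 0.039, -0.138]
    - [0.019, 0.039, -0.138]
  rot:
    - [0, 0, 0]
    - [0, 0, 0]
    - [0, 0, 0]
    - [0, 0, 0]
    - [0, 0, 0]
  hand: [0.15, 0.15, 0.15, 0.15, 0.15]

```text
time_s: 12.08
ee_pos: [513.8, -110.9, 144.6]
ee_rot: [161.7, -8.1, 80.1]
force: [-0.3, 0.4, -1.2]
gripper_width: 24.1
gripper_force: 40.0
```

```bash
python3 kq.py
```

```text
ee [ 514.3 -111.2  145.3] [161.6  -8.   80.2] F [ 0.3 -0.3 -0.9]
s blue 111 centroid (np.float64(382.43243243243245), np.float64(172.18018018018017)) box (np.int64(376), np.int64(392), np.int64(164), np.int64(179)) pred T [384.7 170.4] pred W [382.4 168.5]
t blue 153 centroid (np.float64(413.62091503267976), np.float64(208.4640522875817)) box (np.int64(408), np.int64(423), np.int64(198), np.int64(219)) pred T [419.5 211.3] pred W [418.5 207. ]
[0] 0.02 shift world [-2.4 -1.   3.1] dial [-1.3 -0.5  3.8] at dial [-2.3  3.4 32.2] 30.296597573167162 38.939715494040755
[0] 0.2 shift world [-0.4 -2.   1.3] dial [-0.4 -1.8  1.5] at dial [-1.3  2.1 29.9] 31.459628362563436 38.939715494040755
[1] 0.02 shift world [ 0.7 -3.2  2.2] dial [ 0.7 -3.3  2.1] at dial [-0.2  0.6 30.5] 53.426690611248404 68.04732026143792
[1] 0.2 shift world [ 0.9 -3.   0.8] dial [ 0.4 -3.2  0.7] at dial [-0.5  0.8 29.1] 55.218414694182336 68.04732026143792
[0, 1] 0.02 shift world [ 1.6 -3.9 -0.1] dial [ 0.6 -4.1 -0.3] at dial [-0.3 -0.2 28.1] 83.23274344582052 106.98703575547867
[0, 1] 0.2 shift world [ 0.6 -3.1  1. ] dial [ 0.2 -3.1  1. ] at dial [-0.7  0.8 29.3] 85.65661970855734 106.98703575547867
```

Centred within about 1 mm. Now I'll descend along the axis in small steps and feel.

Call:
apply_moves:
  delta_pos:
    - [0.006, 0.001, -0.016]
    - [0.011, 0.003, -0.031]
    - [0.017, 0.004, -0.047]
    - [0.017, 0.004, -0.047]
  rot:
    - [0, 0, 0]
    - [0, 0, 0]
    - [0, 0, 0]
    - [0, 0, 0]
  hand: [0.15, 0.15, 0.15, 0.15]

```text
time_s: 12.52
ee_pos: [516.1, -110.5, 139.2]
ee_rot: [161.7, -8.0, 80.2]
force: [-0.3, -0.5, -1.7]
gripper_width: 23.7
gripper_force: 40.0
```

Call:
apply_moves:
  delta_pos:
    - [0.003, 0.001, -0.008]
    - [0.006, 0.001, -0.016]
    - [0.008, 0.002, -0.023]
    - [0.008, 0.002, -0.023]
  rot:
    - [0, 0, 0]
    - [0, 0, 0]
    - [0, 0, 0]
    - [0, 0, 0]
  hand: [0.15, 0.15, 0.15, 0.15]

```text
time_s: 12.85
ee_pos: [517.1, -110.3, 136.7]
ee_rot: [161.6, -8.0, 80.2]
force: [0.1, 0.6, -0.0]
gripper_width: 23.9
gripper_force: 40.0
```

Call:
apply_moves:
  delta_pos:
    - [0.003, 0.001, -0.008]
    - [0.006, 0.001, -0.016]
    - [0.008, 0.002, -0.023]
    - [0.008, 0.002, -0.023]
  rot:
    - [0, 0, 0]
    - [0, 0, 0]
    - [0, 0, 0]
    - [0, 0, 0]
  hand: [0.15, 0.15, 0.15, 0.15]

```text
time_s: 13.18
ee_pos: [518.1, -110.1, 133.9]
ee_rot: [161.6, -8.0, 80.2]
force: [-0.1, 1.7, -1.7]
gripper_width: 23.5
gripper_force: 40.0
```

Call:
apply_moves:
  delta_pos:
    - [0.003, 0.001, -0.008]
    - [0.006, 0.001, -0.016]
    - [0.008, 0.002, -0.023]
    - [0.008, 0.002, -0.023]
  rot:
    - [0, 0, 0]
    - [0, 0, 0]
    - [0, 0, 0]
    - [0, 0, 0]
  hand: [0.15, 0.15, 0.15, 0.15]

```text
time_s: 13.52
ee_pos: [519.0, -109.8, 131.2]
ee_rot: [161.6, -8.0, 80.2]
force: [0.4, 0.3, -0.6]
gripper_width: 24.0
gripper_force: 40.0
```

Call:
apply_moves:
  delta_pos:
    - [0.003, 0.001, -0.008]
    - [0.006, 0.001, -0.016]
    - [0.006, 0.001, -0.016]
  rot:
    - [0, 0, 0]
    - [0, 0, 0]
    - [0, 0, 0]
  hand: [0.15, 0.15, 0.15]

```text
time_s: 13.77
ee_pos: [519.9, -109.8, 129.4]
ee_rot: [161.6, -8.0, 80.2]
force: [-0.9, 0.3, -0.3]
gripper_width: 23.3
gripper_force: 40.0
```

No contact force with the underside about 13 mm off the face, so the spindle is in the bore and the flat fits. I'll carry on to the ball.

Call:
apply_moves:
  delta_pos:
    - [0.003, 0.001, -0.008]
    - [0.006, 0.001, -0.016]
    - [0.006, 0.001, -0.016]
  rot:
    - [0, 0, 0]
    - [0, 0, 0]
    - [0, 0, 0]
  hand: [0.15, 0.15, 0.15]

```text
time_s: 14.02
ee_pos: [520.7, -109.6, 127.7]
ee_rot: [161.6, -8.0, 80.2]
force: [-1.2, -0.1, 0.7]
gripper_width: 23.6
gripper_force: 40.0
```

Call:
apply_moves:
  delta_pos:
    - [0.003, 0.001, -0.008]
    - [0.006, 0.001, -0.016]
    - [0.006, 0.001, -0.016]
  rot:
    - [0, 0, 0]
    - [0, 0, 0]
    - [0, 0, 0]
  hand: [0.15, 0.15, 0.15]

```text
time_s: 14.27
ee_pos: [521.5, -109.6, 125.6]
ee_rot: [161.6, -8.0, 80.2]
force: [0.5, 1.0, -0.2]
gripper_width: 23.6
gripper_force: 40.0
```

Call:
apply_moves:
  delta_pos:
    - [0.003, 0.001, -0.008]
    - [0.006, 0.001, -0.016]
    - [0.006, 0.001, -0.016]
  rot:
    - [0, 0, 0]
    - [0, 0, 0]
    - [0, 0, 0]
  hand: [0.15, 0.15, 0.15]

```text
time_s: 14.52
ee_pos: [522.2, -109.5, 123.6]
ee_rot: [161.6, -8.0, 80.1]
force: [1.0, 0.2, -0.1]
gripper_width: 23.6
gripper_force: 40.0
```

Call:
apply_moves:
  delta_pos:
    - [0.003, 0.001, -0.008]
    - [0.006, 0.001, -0.016]
    - [0.006, 0.001, -0.016]
  rot:
    - [0, 0, 0]
    - [0, 0, 0]
    - [0, 0, 0]
  hand: [0.15, 0.15, 0.15]

```text
time_s: 14.77
ee_pos: [522.9, -109.3, 121.6]
ee_rot: [161.6, -8.0, 80.1]
force: [1.9, 0.4, -1.4]
gripper_width: 23.8
gripper_force: 40.0
```

```bash
python3 kq.py
```

```text
ee [ 522.9 -109.3  121.6] [161.6  -8.   80.1] F [ 1.9  0.4 -3.2]
s blue 112 centroid (np.float64(379.9732142857143), np.float64(176.0)) box (np.int64(374), np.int64(389), np.int64(168), np.int64(182)) pred T [382.4 174.4] pred W [380.2 172.6]
t blue 146 centroid (np.float64(411.40410958904107), np.float64(207.47260273972603)) box (np.int64(406), np.int64(420), np.int64(197), np.int64(218)) pred T [417. 210.] pred W [416.1 205.7]
[0] 0.02 shift world [-0.5 -2.8  2.5] dial [-0.2 -2.6  2.8] at dial [-1.   1.2  5.9] 29.48555958183256 39.49402537485583
[0] 0.2 shift world [ 0.1 -2.1  2. ] dial [ 0.3 -2.1  2. ] at dial [-0.4  1.7  5.1] 31.15816274607026 39.49402537485583
[1] 0.02 shift world [ 1.6 -4.2 -0.2] dial [ 0.6 -4.5 -0.4] at dial [-0.2 -0.7  2.7] 55.41824699230806 73.63826220684352
[1] 0.2 shift world [ 1.4 -3.6  1. ] dial [ 0.9 -3.8  0.7] at dial [ 0.1 -0.   3.8] 58.367190381964996 73.63826220684352
[0, 1] 0.02 shift world [ 1.2 -4.   0.8] dial [ 0.6 -4.2  0.6] at dial [-0.2 -0.4  3.7] 84.69802794128367 113.13228758169936
[0, 1] 0.2 shift world [ 1.5 -4.   0.6] dial [ 0.7 -4.2  0.4] at dial [-0.  -0.5  3.5] 87.81097704938375 113.13228758169936
```

Call:
apply_moves:
  delta_pos:
    - [0.003, 0.001, -0.008]
    - [0.006, 0.001, -0.016]
    - [0.006, 0.001, -0.016]
  rot:
    - [0, 0, 0]
    - [0, 0, 0]
    - [0, 0, 0]
  hand: [0.15, 0.15, 0.15]

```text
time_s: 15.12
ee_pos: [522.9, -109.0, 119.3]
ee_rot: [161.7, -8.0, 80.2]
force: [0.9, 0.3, -1.6]
gripper_width: 23.8
gripper_force: 40.0
```

Call:
apply_moves:
  delta_pos:
    - [0.003, 0.001, -0.008]
    - [0.003, 0.001, -0.008]
    - [0.003, 0.001, -0.008]
  rot:
    - [0, 0, 0]
    - [0, 0, 0]
    - [0, 0, 0]
  hand: [0.15, 0.15, 0.15]

```text
time_s: 15.37
ee_pos: [523.2, -109.0, 119.1]
ee_rot: [161.7, -8.0, 80.2]
force: [-3.5, -1.0, 4.4]
gripper_width: 23.7
gripper_force: 40.0
```

Contact is building: 6 N along the axis. I'll push on in 1 mm steps.

Call:
apply_moves:
  delta_pos:
    - [0.003, 0.001, -0.008]
    - [0.003, 0.001, -0.008]
    - [0.003, 0.001, -0.008]
  rot:
    - [0, 0, 0]
    - [0, 0, 0]
    - [0, 0, 0]
  hand: [0.15, 0.15, 0.15]

```text
time_s: 15.62
ee_pos: [523.2, -109.0, 119.1]
ee_rot: [161.6, -8.0, 80.2]
force: [-9.9, -1.9, 12.7]
gripper_width: 24.0
gripper_force: 40.0
```

Call:
apply_moves:
  delta_pos:
    - [0.003, 0.001, -0.008]
    - [0.003, 0.001, -0.008]
    - [0.003, 0.001, -0.008]
  rot:
    - [0, 0, 0]
    - [0, 0, 0]
    - [0, 0, 0]
  hand: [0.15, 0.15, 0.15]

```text
time_s: 15.87
ee_pos: [523.3, -109.0, 119.0]
ee_rot: [161.6, -8.0, 80.2]
force: [-14.1, -3.1, 20.9]
gripper_width: 23.9
gripper_force: 40.0
```

The knob stalls at the face (kinematic z≈0.4 mm, 25 N, position steady), so it is past the ball. I'll relieve the push and lighten the grip so the pads can self-align.

Call:
apply_moves:
  delta_pos:
    - [-0.004, -0.001, 0.012]
    - [-0.008, -0.002, 0.022]
    - [-0.008, -0.002, 0.022]
    - [-0.008, -0.002, 0.022]
  rot:
    - [0, 0, 0]
    - [0, 0, 0]
    - [0, 0, 0]
    - [0, 0, 0]
  hand: [0.15, 0.15, 0.15, 0.15]
  newtons: 10

```text
time_s: 16.2
ee_pos: [523.5, -108.9, 119.2]
ee_rot: [161.7, -8.0, 80.2]
force: [0.3, -0.2, -0.5]
gripper_width: 23.9
gripper_force: 10.0
```

Call:
apply_moves:
  delta_pos:
    - [0.003, -0.002, 0.001]
    - [0.006, -0.004, 0.002]
    - [0.01, -0.006, 0.003]
    - [0.014, -0.008, 0.004]
    - [0.014, -0.008, 0.004]
    - [0.014, -0.008, 0.004]
    - [0.014, -0.008, 0.004]
  rot:
    - [0.025, 0.006, -0.072]
    - [0.05, 0.012, -0.144]
    - [0.076, 0.018, -0.216]
    - [0.102, 0.024, -0.288]
    - [0.128, 0.0295, -0.361]
    - [0.128, 0.0295, -0.361]
    - [0.128, 0.0295, -0.361]
  hand: [0.15, 0.15, 0.15, 0.15, 0.15, 0.15, 0.15]

```text
time_s: 16.78
ee_pos: [523.8, -108.8, 119.2]
ee_rot: [169.0, -16.6, 47.6]
force: [-4.7, 3.1, 2.0]
gripper_width: 23.9
gripper_force: 10.0
```

The shift isn't needed: the side force shows the knob is about centred on the TCP. I'll undo it and turn the rest.

Call:
apply_moves:
  delta_pos:
    - [-0.01, 0.006, -0.003]
    - [-0.01, 0.006, -0.003]
    - [-0.01, 0.006, -0.003]
    - [-0.01, 0.006, -0.003]
    - [-0.01, 0.006, -0.003]
    - [-0.01, 0.006, -0.003]
    - [-0.01, 0.006, -0.003]
  rot:
    - [0.025, 0.006, -0.072]
    - [0.05, 0.012, -0.144]
    - [0.076, 0.018, -0.216]
    - [0.102, 0.024, -0.288]
    - [0.128, 0.0295, -0.361]
    - [0.128, 0.0295, -0.361]
    - [0.128, 0.0295, -0.361]
  hand: [0.15, 0.15, 0.15, 0.15, 0.15, 0.15, 0.15]

```text
time_s: 17.37
ee_pos: [524.7, -109.6, 119.6]
ee_rot: [179.9, -20.0, 13.1]
force: [2.2, -0.8, -3.0]
gripper_width: 23.8
gripper_force: 10.0
```

```bash
python3 kq.py
python3 - <<'E'
from kp import *
for n,f in(("s",s),("t",t)):
    for q in("knob_pointer","knob","red_mark"): print(n,q,[(r["position"],round(r["score"],2)) for r in spotter.landmark_of(f,q)[:2]])
    print(n,"pred pointer",proj(f,D0+dialR()@[32,0,12]),"red",proj(f,D0+dialR()@[45,0,0]))
print(Ro.from_matrix(dialR().T@KR).as_euler("xyz",degrees=True),dialR().T@(pT-D0))
E
```

```text
ee [ 524.7 -109.6  119.6] [179.9 -20.   13. ] F [ 2.8 -1.4 -3. ]
s blue 125 centroid (np.float64(382.312), np.float64(177.56)) box (np.int64(373), np.int64(391), np.int64(171), np.int64(183)) pred T [382.2 174.6] pred W [380.  172.7]
t blue 89 centroid (np.float64(414.46067415730334), np.float64(201.6629213483146)) box (np.int64(406), np.int64(425), np.int64(197), np.int64(209)) pred T [417.  209.5] pred W [416.1 205.3]
[0] 0.02 shift world [-0.8 -1.4  0.3] dial [-0.9 -1.1  0.6] at dial [-0.8  1.9  1.3] 7.770970336256567 11.664652056901192
[0] 0.2 shift world [-0.6 -1.1  0.3] dial [-0.7 -1.   0.6] at dial [-0.6  2.1  1.2] 8.109462188547296 11.664652056901192
[1] 0.02 shift world [ 0.4 -1.2 -2.1] dial [-0.6 -1.3 -2. ] at dial [-0.5  1.8 -1.3] 129.72865759478296 130.97988465974626
[1] 0.2 shift world [-0.1 -0.6  0.1] dial [-0.2 -0.6  0.2] at dial [-0.1  2.5  0.8] 130.0147232141427 130.97988465974626
[0, 1] 0.02 shift world [-0.1 -1.5  0.1] dial [-0.4 -1.4  0.2] at dial [-0.2  1.6  0.9] 138.0538845795561 142.64453671664745
[0, 1] 0.2 shift world [-0.2 -1.1  0.1] dial [-0.5 -1.1  0.2] at
[... 218 characters left out ...]
nt64(373), np.int64(391), np.int64(171), np.int64(183)) pred T [382.2 174.6] pred W [380.  172.7]
t blue 89 centroid (np.float64(414.46067415730334), np.float64(201.6629213483146)) box (np.int64(406), np.int64(425), np.int64(197), np.int64(209)) pred T [417.  209.5] pred W [416.1 205.3]
s knob_pointer [([376.7, 169.1], 0.58)]
s knob [([379.4, 179.7], 0.46)]
s red_mark [([375.4, 170.7], 0.87), ([380.9, 178.3], 0.55)]
s pred pointer [376.9 169.9] red [373.8 169.5]
t knob_pointer [([416.3, 199.6], 0.39), ([222.2, 210.6], 0.26)]
t knob [([420.5, 207.7], 0.61), ([418.6, 212.3], 0.44)]
t red_mark [([411.6, 194.4], 0.89)]
t pred pointer [415.6 198.4] red [413.8 193.6]
[-0.1 -0.  -0.1] [0.1 3.1 0.8]
```

The knob is home (z≈1 mm in both views) and at pointer angle ≈0. I'll release, back straight off along the axis, and check.

Call:
apply_moves:
  delta_pos:
    - [0, 0, 0]
    - [0, 0, 0]
    - [0, 0, 0]
    - [0, 0, 0]
    - [0, 0, 0]
  rot:
    - [0, 0, 0]
    - [0, 0, 0]
    - [0, 0, 0]
    - [0, 0, 0]
    - [0, 0, 0]
  hand: [0.4, 0.45, 0.45, 0.45, 0.45]

```text
time_s: 18.28
ee_pos: [523.7, -109.1, 119.8]
ee_rot: [-179.9, -20.0, 12.8]
force: [-0.2, -0.7, -1.2]
gripper_width: 41.0
gripper_force: 0.0
```

Call:
apply_moves:
  delta_pos:
    - [-0.03, -0.007, 0.085]
    - [-0.08, -0.02, 0.23]
    - [-0.16, -0.037, 0.45]
    - [-0.28, -0.064, 0.78]
    - [-0.33, -0.077, 0.94]
  rot:
    - [0, 0, 0]
    - [0, 0, 0]
    - [0, 0, 0]
    - [0, 0, 0]
    - [0, 0, 0]
  hand: [0.45, 0.45, 0.45, 0.45, 0.45]

```text
time_s: 18.7
ee_pos: [484.5, -119.0, 236.5]
ee_rot: [179.9, -20.2, 12.9]
force: [1.5, 0.7, 1.0]
gripper_width: 41.0
gripper_force: 0.0
```

Call:
apply_moves:
  delta_pos:
    - [-0.2, -0.2, 0.2]
    - [-0.4, -0.5, 0.3]
    - [-0.6, -0.8, 0.3]
    - [-0.8, -1, 0.3]
    - [-0.9, -1, 0.3]
    - [-0.9, -1, 0.3]
  rot:
    - [0, 0, 0]
    - [0, 0, 0]
    - [0, 0, 0]
    - [0, 0, 0]
    - [0, 0, 0]
    - [0, 0, 0]
  hand: [0.45, 0.45, 0.45, 0.45, 0.45, 0.45]

```text
time_s: 19.2
ee_pos: [374.2, -239.4, 268.4]
ee_rot: [-179.9, -19.9, 12.5]
force: [0.7, -0.2, 0.4]
gripper_width: 41.0
gripper_force: 0.0
```

Call:
apply_moves:
  delta_pos:
    - [0, -0.3, 0]
    - [0, -0.6, 0]
    - [0, -1, 0]
    - [0, -1, 0]
  rot:
    - [0, 0, 0]
    - [0, 0, 0]
    - [0, 0, 0]
    - [0, 0, 0]
  hand: [0.45, 0.45, 0.45, 0.45]

```text
time_s: 19.53
ee_pos: [377.7, -363.1, 267.8]
ee_rot: [179.9, -20.0, 12.7]
force: [-0.2, 0.1, -0.4]
gripper_width: 41.4
gripper_force: 0.0
```

Run:
```python
from h import *
s=viewer.grab_frame("side");t=viewer.grab_frame("top");print(env.state()["ee_pos"])
def c(f,x,y): return cv2.resize(f["pixels"][y-20:y+20,x-20:x+20,::-1],(400,400),interpolation=cv2.INTER_CUBIC)
cv2.imwrite("pics/end.png",np.hstack([c(t,418,205),c(s,382,174)]))
```

```text
[ 377.24548534 -358.8765397   267.65497698]
```

View pics/end.png

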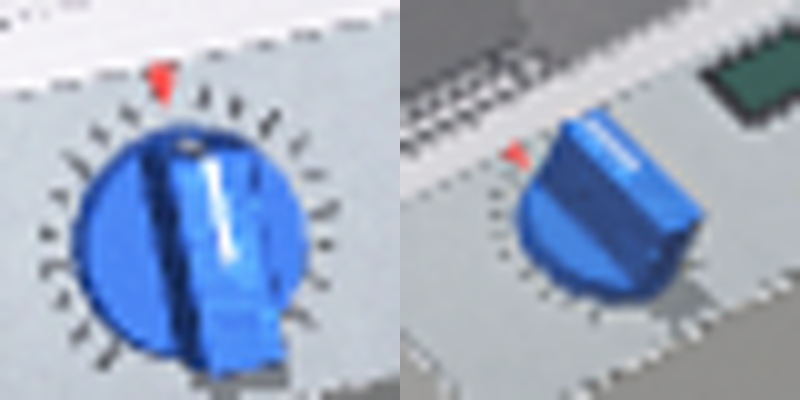

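Top: the knob sits square on the dial with its pointer line (210,160)-(230,255) and foot near (187,147), aimed at the red mark (163,80). Side agrees. I'll fit the angle and height numerically before handing in.

```bash
cat > fin.py <<'E'
import kp
from kp import *
def mk(p): return D0+dialR()@[p[0],p[1],p[2]], dialR()@Ro.from_euler("z",p[3],degrees=True).as_matrix()
H=[]
for f,c in((s,(383,174)),(t,(418,206))):
    b=(c[0]-20,c[1]-20,c[0]+20,c[1]+20);im=f["pixels"][b[1]:b[3],b[0]:b[2]].astype(float)
    bl=np.clip((im[...,2]-im[...,0]-45)/50,0,1);H.append((f,b,bl))
def cost(p,vs):
    o,R=mk(p);kp.KR=R
    return sum(((sil(f,o,b)-m)**2).sum() for f,b,m in [H[i] for i in vs])
for vs in([0],[1],[0,1]):
    rs=[]
    for th in(-10,0,10):
        p=np.array([0,0,1.,th]);r=minimize(cost,p,args=(vs,),method="Nelder-Mead",options=dict(initial_simplex=[p,p+[3,0,0,0],p+[0,3,0,0],p+[0,0,5,0],p+[0,0,0,8]],maxiter=400));rs.append(r)
    r=min(rs,key=lambda r:r.fun);print(vs,r.x,r.fun)
# pointer line on bar top (z=45) from the top picture
n=dialR()[:,2]
L=[]
for q in((210,160),(230,255)):
    c,d=ray(t,((q[0]/10+398-.45),(q[1]/10+185-.45)));o=D0+45*n;L.append(dialR().T@(c+d*np.dot(o-c,n)/np.dot(d,n)-D0))
print(L,np.degrees(np.arctan2(*(L[0]-L[1])[[1,0]])))
E
python3 fin.py
```

```text
ee [ 376.9 -356.8  268.2] [-179.8  -20.    12.9] F [-0.8  0.4  0.3]
s blue 0 centroid  box  pred T [462.6 145.4] pred W [460.  143.6]
t blue 0 centroid  box  pred T [528.  257.3] pred W [526.9 252.4]
[0] [ 1.2 -0.1  0.  -2.9] 33.5552736639754
[1] [-0.3  0.7 -0.6  1.6] 33.13821453287197
[0, 1] [ 0.   0.9 -0.   0.9] 68.10221099577086
[array([29.9,  1.1, 45. ]), array([ 1.7, -0.2, 45. ])] 2.4493314770023327
```

The knob fits at z≈0, centred within 1 mm, with the angle within about 2.5°. Handing in.

```bash
python3 -c "
from workcell import env
print(env.job_done())"
```

```text
the job is handed in; nothing more can be done
None
```

The knob is on the spindle and snapped home; by the final camera fit it is flat on the face, centred within about 1 mm, with its pointer within about 3° of the red mark. The gripper has let go and is clear, and the job is handed in at about 20 s of the 72 s allowed; the hand-in gave no verdict.

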